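# Turn the graft tub round the post so that its label faces the reader

## Robot

A 6-joint arm with a two-finger parallel gripper is mounted at the origin on the work surface. World frame = base frame: x ahead of the robot, y to its left, z up, the work surface at z = 0. Lengths are in m, angles in rad, forces in N, time in s.
With the tool pointing down it reaches from about 0.35 to 0.925 m from the base axis. Payload 6.4 kg.
Tool frame: the origin (TCP) lies on the front face of the gripper's body, between the roots of the fingers; the fingertips stand 73 mm ahead of it and the grasp point (between the pads) lies 54 mm ahead of it; z points along the fingers, y is the direction in which the jaws open and shut (so a half turn about z gives the same grasp; the last joint's range is limited). The gripper opens to 85 mm and grips with 20 to 120 N. Pads are 22 mm wide; open, the fingers measure 114 mm over their backs; the gripper's body (76 mm by 85 mm) begins 54 mm behind the grasp point. The pads swing forward as they close: fully open they stand 13 mm farther back than shut.
Start: joints at [-1.314, 0.245, 1.558, -0, 1.339, -0.174], TCP at [0.271, -0.591, 0.304] pointing down, gripper open.
Joint ranges: [-3.13, 3.13], [-1.02, 2.26], [0.13, 2.54], [-0.95, 4.09], [0.21, 2.88], [-2.74, 2.74]. Speed limits (rad/s): [2.57, 2.57, 3.14, 3.14, 3.14, 3.14].

## Interface

Orientations are given as a unit quaternion [w, x, y, z].
In Python, from station import ctrl gives the robot as it stands.
- The arm moves only by the tool step_arm, never from a script. Its arguments are lists of equal length, an entry for each row: "twist": the turn, a rotation vector about the tool's x, y, z in degrees, a list of three; "dp": the shift along the tool's x, y, z in mm, a list of three; "hand": the opening, from 0 (shut) to 1 (fully open). A call has 1 to 8 rows; each row shifts and turns the pose as measured when the row begins, along the tool's axes as they then stand; what a row does not reach is not made up. A row lasts 1/12 s, in which the tool goes at most 41.7 mm and 7.16 degrees, less where a joint would pass 70% of its speed; a pose out of reach is approached as far as the arm can. A call with a gripper value outside its range is refused whole. The fingers move at their own pace and stop on an object; the grip force is fixed at half the most. Time passes only in rows, so rows that do not move let the fingers close. It gives the time, the measured TCP pose, the force and the opening at its end, in the units of the state.
- ctrl.get_obs(): the state, without advancing time (a new reading comes with each control period).
- ctrl.get_image(name): name is "scene" or "side" or "wrist"; returns the picture (420x560x3 uint8, blue, green, red); there is no depth.
- ctrl.get_calibration(name): a dict with "fx", "fy", "cx", "cy" (pixels), "R" (3x3) and "t" (3): a world point X has camera coordinates R X + t; the wrist camera has in their place "mount" (4x4, takes a point from camera to tool coordinates, whose origin is the TCP and whose axes are the flange's). Camera axes: x right, y down, z forward; pixel columns grow to the right and rows downward; lengths in m; the calibration is good to about 2 mm. A picture is of the moment at which its call begins: read the wrist's pose just before it. get_calibration takes no time and is no camera call.
- ctrl.job_done(): hands the job in, once; it reports no verdict.
The state is a dict: "t": time; "qpos": joint angles; "qd": joint speeds; "effort": joint torques, N m; "tcp_pos": TCP position; "orientation": TCP orientation; "force": force on the tool from outside, world axes, zero at the start; "moment": the same for the moment, N m; "width": opening from 0.0 (shut) to 1.0 (fully open).
Only numpy, scipy, OpenCV 4.12 (cv2) and the standard library are available. Lean on these libraries where they do the work, as an engineer would, in place of code of your own. Each camera call takes 0.05 s, during which the arm holds its last target.

## Task

The label of the square lidded tub beside the steel post faces sideways. Keeping the tub standing on the bench, push it against the fixed post and pivot it there through a quarter turn, so that its label squarely faces the window of the label reader, roughly centred on it and some 30 to 120 mm in front of it; then let go. Do not lift or tip the tub, and leave everything else on the bench where it is.

Things in the scene. Friction and masses are not known exactly. Their poses are not given: they have to be found in the camera images.
- post: Fixed round galvanised steel post, 28 mm in diameter, 120 mm tall, standing upright out of the bench with nothing round its foot. Origin on its axis at bench height. Its x axis points away from the robot (to within about 15 degrees) towards the reader's side, its y axis to the left; the yaw varies.
- tub: Grey square plastic tub with a flat white lid, 110 x 110 mm, 80 mm tall, 0.35 to 0.7 kg, loose, too wide to grasp. Origin: centre of its underside, z up. Label on its -y side only. It starts on the robot's side of the post, its +x side 5 to 30 mm from it, its label to the right, its centre 30 to 42 mm right of the post. Turning it anticlockwise seen from above brings the label to face the reader.
- tub_label (a point): Centre of the white label (68 x 38 mm, dark bars, black frame) on the tub: the middle of the tub's -y side (55 mm from the tub's centre), 36 mm above the tub's underside. Axes as the tub's.
- reader: Fixed label reader beyond the post: a grey box 90 x 100 x 65 mm on a short column and a 110 mm wide foot, 115 mm tall in all. Origin at bench height under the middle of its front face, which looks along its -x axis, back towards the robot. Its x axis is parallel to the post's x axis; its origin is about 130 mm beyond the post and about 68 mm to its right.
- reader_window (a point): Point on the front plane of the reader under the middle of its dark window, 50 mm above the bench. Axes as the reader's: x points into the reader (so things in front of it have negative x), y to the left.
- jar: Bystander: jar, 68 mm in diameter, 100 mm tall, to the left of the post. Origin at the centre of its underside.
- pot: Bystander: terracotta pot, 90 mm across the rim, 85 mm tall, left of the post and farther away. Origin at the centre of its underside.
- tape: Bystander: cardboard tape core, ring 100 mm across, 48 mm tall, lying flat to the right of the reader and nearer. Origin at the centre of its underside.
- brush: Bystander: hand brush 240 mm long, lying on the right of the bench. Origin near its middle, on the bench.
- long_tub: Bystander: black oblong lidded tub 160 x 110 mm, 70 mm tall, with a label too, on the left of the bench away from the post. Origin at the centre of its underside.
- spray: Bystander: white bottle 70 mm in diameter, 190 mm tall, on the right of the bench. Origin at the centre of its underside.

How it is judged:
By the outcome, as a careful person would: the job done as asked, in the order asked, and still so for the second after the job is handed in, with the robot touching nothing.
It also fails if it takes over 51 s, if anything falls off the work surface, if the arm or the gripper's body presses on something with over 40 N, if the wrist force passes 120 N, or if a joint passes its speed limit or range.

## Working session

There is one attempt and no reset: what is moved stays moved. The work goes in short steps, Python scripts to look and compute and a tool call to move; the robot and the scene stay as the last step left them, time stands still between calls to the robot, and variables do not carry over. Pictures are saved under pics/ and viewed, and the job is handed in when it is done.

Besides the shell and the picture viewer there is one more tool, called in YAML: its name, and indented under it one key for each argument. step_arm: Moves the arm, as the interface text tells. Its arguments: {"type":"object","properties":{"twist":{"type":"array"},"dp":{"type":"array"},"hand":{"type":"array"}},"required":["twist","dp","hand"]}

```bash
ls; mkdir -p pics; python3 - <<'E'
from station import ctrl
import cv2
o=ctrl.get_obs(); print({k:o[k] for k in('t','tcp_pos','orientation','force','width')})
for n in('scene','side','wrist'):
    im=ctrl.get_image(n); cv2.imwrite(f'pics/{n}0.png',im); print(n,ctrl.get_calibration(n))
E
```

```text
pics
{'t': 0.0, 'tcp_pos': array([ 0.27133436, -0.59018787,  0.30278262]), 'orientation': array([-9.70552678e-04,  9.76889659e-01,  2.13742019e-01, -4.48937247e-05]), 'force': array([ 0.060801  , -0.22168026,  0.08288602]), 'width': 0.9984938165407458}
scene {'fx': 442.28979783760275, 'fy': 442.28979783760275, 'cx': 276.76122680099894, 'cy': 207.27676351429145, 'R': array([[ 0.12281677,  0.99242526,  0.00285296],
       [ 0.81593169, -0.09933765, -0.56955027],
       [-0.56495267,  0.07227815, -0.82195155]]), 't': array([-0.01362614, -0.43290862,  1.50070372])}
side {'fx': 538.1406507275325, 'fy': 538.1406507275325, 'cx': 275.1527221583715, 'cy': 207.1544335894118, 'R': array([[-0.77166541, -0.63589509,  0.01303539],
       [-0.44973336,  0.53103458, -0.71815192],
       [ 0.44974704, -0.56003544, -0.69576426]]), 't': array([0.41805574, 0.33575296, 1.08907978])}
wrist {'fx': 349.2966291608021, 'fy': 349.2966291608021, 'cx': 280.87301143545665, 'cy': 214.93370390294137, 'mount': array([[ 5.06923642e-04, -9.64833956e-01, -2.62859621e-01,
         6.77401871e-02],
       [ 9.99999870e-01,  5.04044681e-04,  7.83846238e-05,
        -1.06279778e-03],
       [ 5.68648474e-05, -2.62859627e-01,  9.64834086e-01,
        -6.99582560e-02],
       [ 0.00000000e+00,  0.00000000e+00,  0.00000000e+00,
         1.00000000e+00]])}
```

View pics/scene0.png

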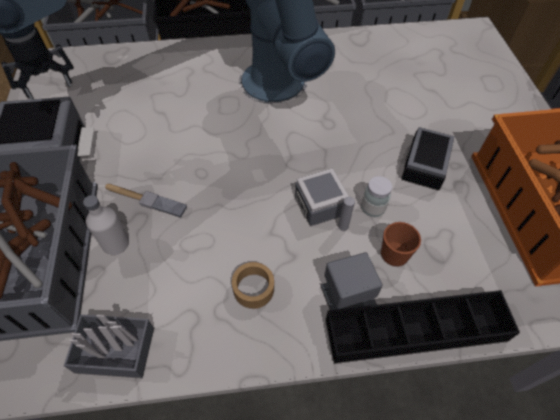

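View pics/side0.png

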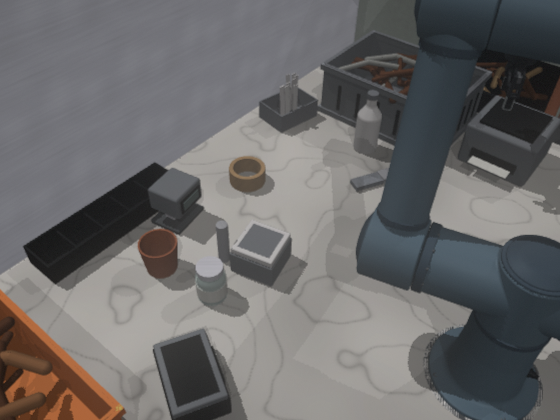

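View pics/wrist0.png

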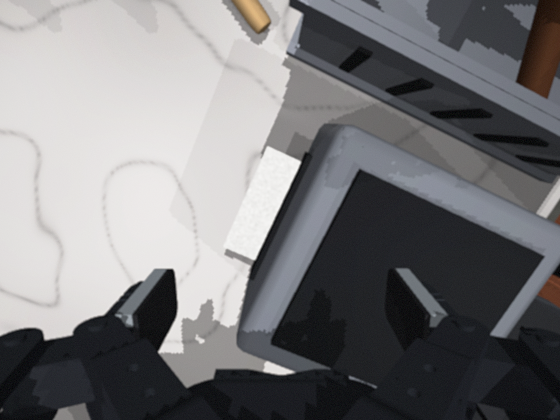

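```bash
python3 - <<'E'
import cv2
a=cv2.imread('pics/scene0.png')[150:330,220:440]; cv2.imwrite('pics/sc_crop.png',cv2.resize(a,None,fx=3.6,fy=3.3,interpolation=cv2.INTER_CUBIC)[:600,:800])
a=cv2.imread('pics/side0.png')[140:320,120:320]; cv2.imwrite('pics/si_crop.png',cv2.resize(a,None,fx=3.3,fy=3.3,interpolation=cv2.INTER_CUBIC)[:600,:800])
E
```

```text
(no output)
```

View pics/sc_crop.png

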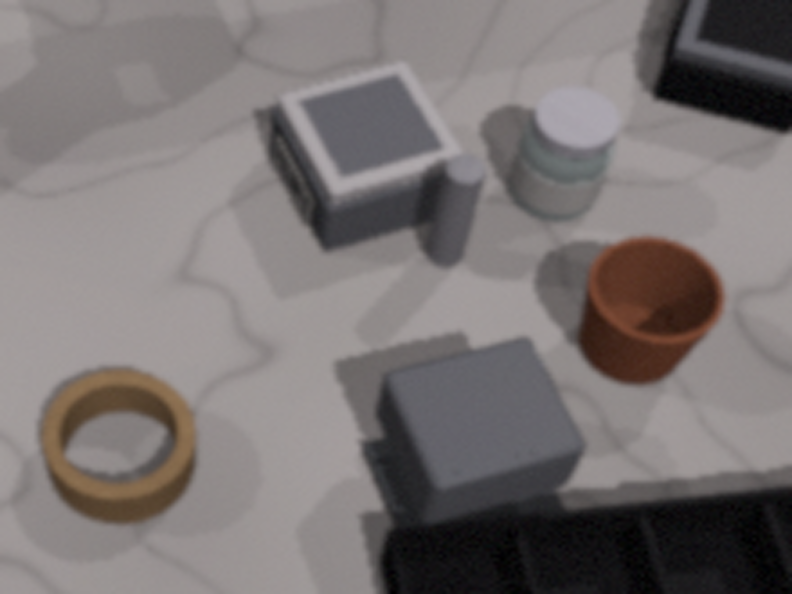

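View pics/si_crop.png

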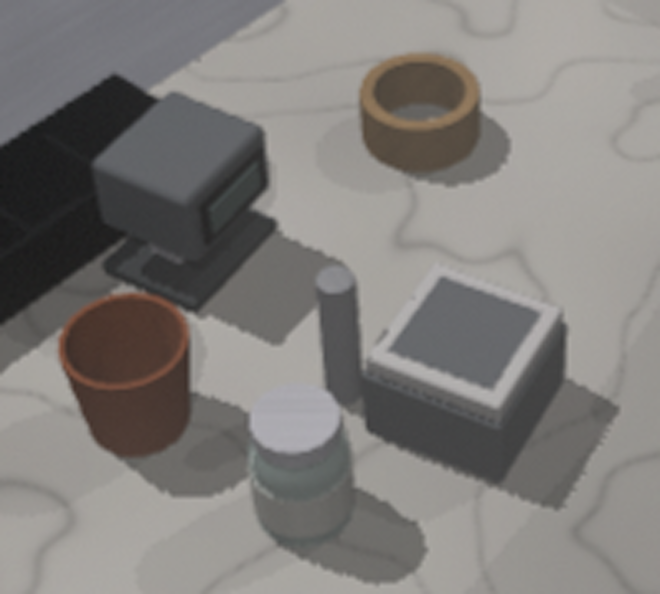

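```bash
cat > h.py <<'E'
import numpy as np
from station import ctrl
def ray(n,uv,z):
    c=ctrl.get_calibration(n);R=c['R'];C=-R.T@c['t']
    d=R.T@np.array([(uv[0]-c['cx'])/c['fx'],(uv[1]-c['cy'])/c['fy'],1])
    return C+d*(z-C[2])/d[2]
def wray(o,uv,z):
    c=ctrl.get_calibration('wrist');M=c['mount']
    from scipy.spatial.transform import Rotation as Ro
    q=o['orientation'];R=Ro.from_quat([q[1],q[2],q[3],q[0]]).as_matrix()
    C=R@M[:3,3]+o['tcp_pos']
    d=R@M[:3,:3]@np.array([(uv[0]-c['cx'])/c['fx'],(uv[1]-c['cy'])/c['fy'],1])
    return C+d*(z-C[2])/d[2]
S=lambda u,v:(220+u/3.6,150+v/3.3)
D=lambda u,v:(120+u/3.3,140+v/3.3)
E
python3 - <<'E'
from h import *
np.set_printoptions(precision=4,suppress=True)
def quad(n,f,pts,z):
    p=np.array([ray(n,f(*q),z)[:2] for q in pts])
    e=np.roll(p,-1,0)-p
    print(n,p.mean(0),'len',np.linalg.norm(e,axis=1),'ang',np.degrees(np.arctan2(e[:,1],e[:,0])));print(p)
quad('scene',S,[(278,96),(405,64),(461,150),(335,196)],.08)
quad('side',D,[(443,264),(565,315),(497,416),(365,362)],.08)
print('post',ray('scene',S(464,167),.12),ray('side',D(337,275),.12))
print('postbase',ray('scene',S(447,252),.0),ray('side',D(343,392),.0))
quad('scene',S,[(383,382),(530,340),(583,442),(435,495)],.115)
quad('side',D,[(262,133),(195,212),(95,162),(172,92)],.115)
print('tape',ray('scene',S(118,430),.048),ray('side',D(420,92),.048))
print('jar',ray('scene',S(577,122),.1),ray('side',D(294,418),.1))
E
```

```text
scene [0.5336 0.0666] len [0.1001 0.0919 0.1008 0.1027] ang [ 102.1775   14.2645  -71.6892 -166.0201]
[[0.4969 0.0058]
 [0.4758 0.1036]
 [0.5649 0.1263]
 [0.5966 0.0306]]
side [0.5243 0.0711] len [0.0998 0.1034 0.1017 0.1072] ang [-169.9509  102.3574   12.2068  -78.6793]
[[0.5843 0.0283]
 [0.486  0.0109]
 [0.4638 0.1119]
 [0.5632 0.1334]]
post [0.6084 0.1133 0.12  ] [0.6064 0.1124 0.12  ]
postbase [0.6066 0.1178 0.    ] [ 0.6064  0.1157 -0.    ]
scene [0.8016 0.0833] len [0.0988 0.0785 0.0983 0.0838] ang [ 101.7837    9.8243  -75.1405 -169.5785]
[[0.7718 0.0278]
 [0.7516 0.1245]
 [0.829  0.1379]
 [0.8542 0.043 ]]
side [0.7877 0.0887] len [0.0943 0.0952 0.0923 0.087 ] ang [ 105.0579    6.4703  -79.8934 -172.806 ]
[[0.7548 0.0377]
 [0.7303 0.1288]
 [0.8249 0.1396]
 [0.8411 0.0486]]
tape [ 0.7549 -0.1358  0.048 ] [ 0.7509 -0.1332  0.048 ]
jar [0.5628 0.2069 0.1   ] [0.5528 0.2107 0.1   ]
```

step_arm:
  twist:
    - [0, 0, 6.4]
    - [0, 0, 6.4]
    - [0, 0, 0]
    - [0, 0, 0]
    - [0, 0, 0]
    - [0, 0, 0]
    - [0, 0, 0]
    - [0, 0, 0]
  dp:
    - [0, 0, 0]
    - [0, 0, 0]
    - [15, -30, 0]
    - [18, -36, 0]
    - [18, -36, 0]
    - [18, -36, 0]
    - [18, -36, 0]
    - [18, -36, 0]
  hand: [0.5, 0.5, 0.5, 0.5, 0.5, 0.5, 0.5, 0.5]

```text
t: 0.82
tcp_pos: [0.332, -0.361, 0.2986]
orientation: [-0.003, 0.996, 0.092, -0.001]
force: [0.6, 0.5, 0.3]
width: 0.496
```

```bash
cat >> h.py <<'E'
def rel(tgt,yaw):
    "tool-frame shift to target (x,y,z) in mm and yaw error, tool twist"
    from scipy.spatial.transform import Rotation as Ro
    o=ctrl.get_obs();q=o['orientation'];R=Ro.from_quat([q[1],q[2],q[3],q[0]]).as_matrix()
    y=np.radians(yaw);X=np.array([np.cos(y),np.sin(y),0]);Z=np.array([0,0,-1.]);T=np.c_[X,np.cross(Z,X),Z]
    print('t',round(o['t'],2),'tcp',o['tcp_pos'].round(4),'yaw',np.degrees(np.arctan2(R[1,0],R[0,0])).round(2),'F',o['force'].round(1),'w',round(o['width'],2))
    print('dp mm',(R.T@(np.array(tgt)-o['tcp_pos'])*1000).round(1),'in target axes',(T.T@(np.array(tgt)-o['tcp_pos'])*1000).round(1),'twist',np.degrees(Ro.from_matrix(R.T@T).as_rotvec()).round(2))
E
python3 -c "
from h import *
rel((.436,.049,.25),12)"
```

```text
t 0.82 tcp [ 0.332  -0.361   0.2986] yaw 10.59 F [0.6 0.5 0.3] w 0.5
dp mm [ 177.7 -383.6   50.7] in target axes [ 187.  -379.4   48.6] twist [-0.36  0.08 -1.41]
```

step_arm:
  twist:
    - [0, 0, -1.4]
    - [0, 0, 0]
    - [0, 0, 0]
    - [0, 0, 0]
    - [0, 0, 0]
    - [0, 0, 0]
    - [0, 0, 0]
    - [0, 0, 0]
  dp:
    - [17, -36, 0]
    - [17, -36, 0]
    - [17, -36, 0]
    - [17, -36, 0]
    - [17, -36, 0]
    - [17, -36, 0]
    - [17, -36, 0]
    - [17, -36, 0]
  hand: [0.5, 0.5, 0.5, 0.5, 0.5, 0.5, 0.5, 0.5]

```text
t: 1.48
tcp_pos: [0.405, -0.0358, 0.2989]
orientation: [-0.003, 0.995, 0.102, -0.0]
force: [0.5, -1.0, 0.4]
width: 0.499
```

step_arm:
  twist:
    - [0, 0, 0]
    - [0, 0, 0]
    - [0, 0, 0]
    - [0, 0, 0]
  dp:
    - [15, -36, 0]
    - [14, -30, 0]
    - [0, -10, 0]
    - [0, 0, 0]
  hand: [0.5, 0.5, 0.5, 0.5]

```text
t: 1.82
tcp_pos: [0.4171, 0.055, 0.2993]
orientation: [-0.004, 0.994, 0.107, 0.001]
force: [-0.1, -0.3, -0.4]
width: 0.498
```

```bash
python3 -c "
from h import *
import cv2,pickle
rel((.436,.049,.098),12)
pickle.dump(ctrl.get_obs(),open('o1.pkl','wb'))
cv2.imwrite('pics/w1.png',ctrl.get_image('wrist'))"
```

```text
t 1.82 tcp [0.4171 0.055  0.2993] yaw 12.32 F [-0.1 -0.3 -0.4] w 0.5
dp mm [ 16.8  11.5 201.2] in target axes [ 17.2   9.8 201.3] twist [-0.44 -0.11  0.32]
```

View pics/w1.png

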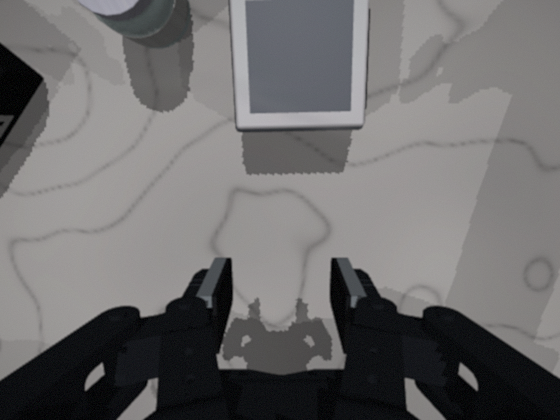

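step_arm:
  twist:
    - [0, 0, 0]
    - [0, 0, 0]
    - [0, 0, 0]
    - [0, 0, 0]
    - [0, 0, 0]
    - [0, 0, 0]
    - [0, 0, 0]
  dp:
    - [34, 0, 0]
    - [38, 0, 0]
    - [38, 0, 0]
    - [38, 0, 0]
    - [38, 0, 0]
    - [34, 0, 0]
    - [0, 0, 0]
  hand: [0.5, 0.5, 0.5, 0.5, 0.5, 0.5, 0.5]

```text
t: 2.45
tcp_pos: [0.6399, 0.0926, 0.2946]
orientation: [-0.002, 0.995, 0.101, -0.001]
force: [-1.0, -0.6, -0.8]
width: 0.502
```

```bash
python3 -c "
from h import *
import cv2,pickle
rel((.436,.049,.098),12)
pickle.dump(ctrl.get_obs(),open('o2.pkl','wb'))
cv2.imwrite('pics/w2.png',ctrl.get_image('wrist'))
o=pickle.load(open('o1.pkl','rb'))
a=wray(o,(237,130),.08);b=wray(o,(363,128),.08);print(a,b,np.linalg.norm(a-b),np.degrees(np.arctan2(*(b-a)[:2])))
for l in ([(231,0),(237,130)],[(369,0),(363,128)]):
  a,b=[wray(o,p,.08) for p in l];print(a,b,np.degrees(np.arctan2((a-b)[1],(a-b)[0])))
"
```

```text
t 2.45 tcp [0.6399 0.0926 0.2946] yaw 11.61 F [-1.  -0.6 -0.8] w 0.5
dp mm [-208.3    2.6  196.9] in target axes [-2.085e+02  2.000e-01  1.966e+02] twist [-0.29  0.07 -0.39]
[0.46741918 0.10532858 0.08      ] [0.49062445 0.0067238  0.08      ] 0.10129851567214995 166.7571960306979
[0.55804155 0.12656921 0.08      ] [0.46741918 0.10532858 0.08      ] 13.191210412387845
[0.5795067  0.02740212 0.08      ] [0.49062445 0.0067238  0.08      ] 13.096809697759035
```

View pics/w2.png

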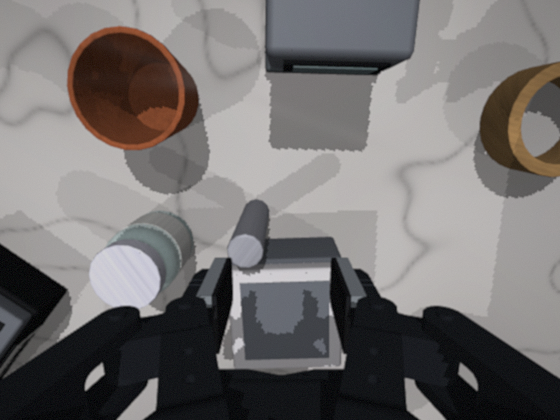

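```bash
python3 -c "
import cv2
a=cv2.imread('pics/w2.png')[0:280,220:440]; cv2.imwrite('pics/w2c.png',cv2.resize(a[:160],None,fx=3.6,fy=3.6,interpolation=cv2.INTER_CUBIC))
cv2.imwrite('pics/w2d.png',cv2.resize(a[180:280,:120],None,fx=5,fy=5,interpolation=cv2.INTER_CUBIC))
"
```

```text
(no output)
```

View pics/w2c.png

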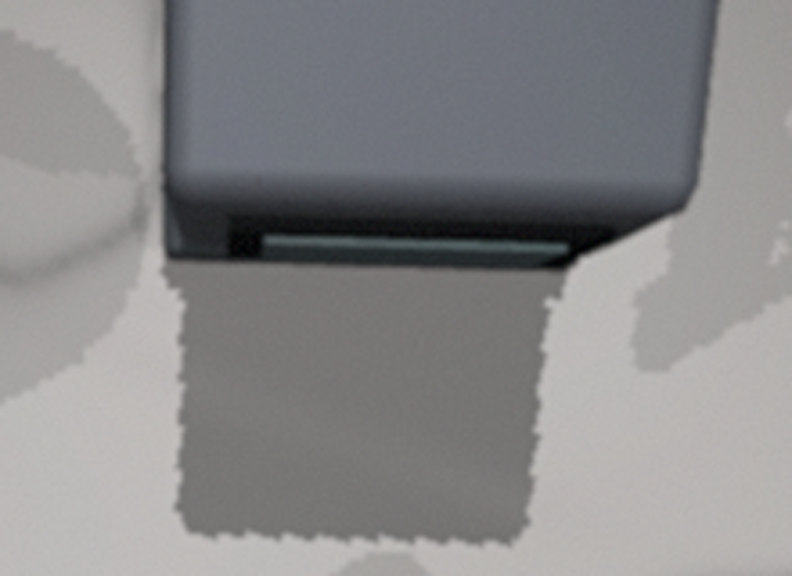

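View pics/w2d.png

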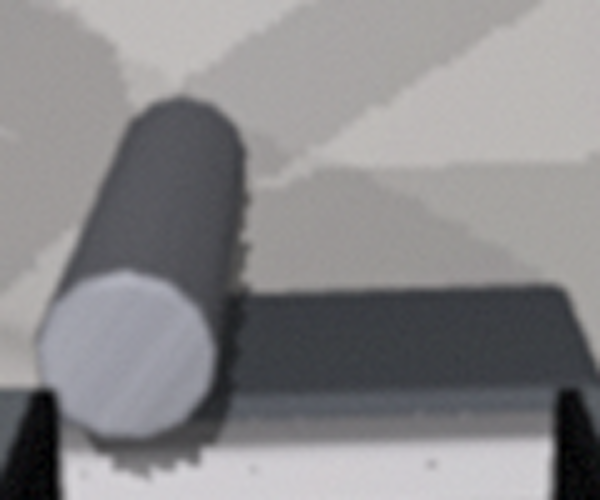

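```bash
python3 -c "
from h import *
import pickle
np.set_printoptions(precision=4,suppress=True)
o=pickle.load(open('o2.pkl','rb'))
W=lambda u,v:(220+u/3.6,v/3.6)
def seg(p,q,z):
  a,b=wray(o,W(*p),z),wray(o,W(*q),z);d=a-b;print(z,a,b,(a+b)[:2]/2,np.linalg.norm(d),'yaw',np.degrees(np.arctan2(-d[0],d[1])))
seg((165,258),(570,268),.05)
seg((262,236),(568,246),.065)
seg((172,182),(692,190),.115)
V=lambda u,v:(220+u/5,180+v/5)
print('post top',wray(o,V(127,354),.12),'base far edge',wray(o,V(183,97),0))
"
```

```text
0.05 [0.7408 0.1288 0.05  ] [0.7577 0.0359 0.05  ] [0.7492 0.0824] 0.09450595703546771 yaw 10.286596740889445
0.065 [0.7479 0.1077 0.065 ] [0.7595 0.0409 0.065 ] [0.7537 0.0743] 0.06773215968240828 yaw 9.86342200107659
0.115 [0.7465 0.1256 0.115 ] [0.7642 0.0325 0.115 ] [0.7554 0.079 ] 0.09476462405658702 yaw 10.779892843832945
post top [0.6075 0.1152 0.12  ] base far edge [0.6193 0.1177 0.    ]
```

```bash
python3 -c "
from h import *
rel((.434,.030,.097),13.1)"
```

```text
t 2.5 tcp [0.638  0.0921 0.2948] yaw 11.6 F [-0.   0.2  0.7] w 0.5
dp mm [-211.8   20.8  198.3] in target axes [-212.8   14.3  197.8] twist [-0.28  0.16 -1.5 ]
```

step_arm:
  twist:
    - [0, 0, -1.5]
    - [0, 0, 0]
    - [0, 0, 0]
    - [0, 0, 0]
    - [0, 0, 0]
    - [0, 0, 0]
    - [0, 0, 0]
  dp:
    - [-35, 3, 0]
    - [-37, 3, 0]
    - [-37, 3, 0]
    - [-37, 3, 0]
    - [-37, 2, 0]
    - [-32, 2, 0]
    - [0, 0, 0]
  hand: [0.5, 0.5, 0.5, 0.5, 0.5, 0.5, 0.5]

```text
t: 3.08
tcp_pos: [0.4191, 0.0192, 0.2887]
orientation: [-0.002, 0.994, 0.11, -0.006]
force: [0.3, -0.3, -0.7]
width: 0.504
```

```bash
python3 -c "
from h import *
rel((.434,.030,.097),13.1)"
```

```text
t 3.08 tcp [0.4191 0.0192 0.2887] yaw 12.6 F [ 0.3 -0.3 -0.7] w 0.5
dp mm [ 19.1  -6.2 191.6] in target axes [ 16.9  -7.1 191.7] twist [-0.32  0.67 -0.5 ]
```

step_arm:
  twist:
    - [-0.3, 0.6, -0.5]
    - [0, 0, 0]
    - [0, 0, 0]
    - [0, 0, 0]
    - [0, 0, 0]
    - [0, 0, 0]
    - [0, 0, 0]
  dp:
    - [6, -4, 28]
    - [5, -3, 36]
    - [5, 0, 37]
    - [0, 0, 37]
    - [0, 0, 34]
    - [0, 0, 18]
    - [0, 0, 0]
  hand: [0.5, 0.5, 0.5, 0.5, 0.5, 0.5, 0.5]

```text
t: 3.67
tcp_pos: [0.4316, 0.0223, 0.0978]
orientation: [0.004, 0.994, 0.108, 0.009]
force: [-0.3, -0.2, 0.4]
width: 0.501
```

```bash
python3 -c "
from h import *
import cv2
rel((.434,.030,.097),13.1)
cv2.imwrite('pics/w3.png',ctrl.get_image('wrist'))"
```

```text
t 3.67 tcp [0.4316 0.0223 0.0978] yaw 12.35 F [-0.3 -0.2  0.4] w 0.5
dp mm [ 4.  -7.1  0.8] in target axes [ 4.1 -7.   0.8] twist [ 0.56 -0.94 -0.75]
```

View pics/w3.png

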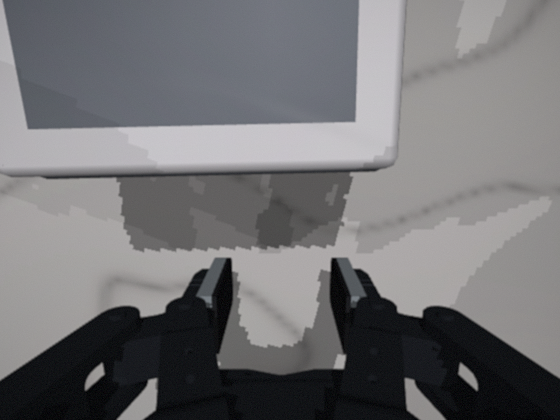

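step_arm:
  twist:
    - [0.5, -0.9, -0.7]
    - [0, 0, 0]
    - [0, 0, 0]
    - [0, 0, 0]
    - [0, 0, 0]
    - [0, 0, 0]
    - [0, 0, 0]
  dp:
    - [4, -5, 0]
    - [5, 0, 0]
    - [5, 0, 0]
    - [5, 0, 0]
    - [5, 0, 0]
    - [5, 0, 0]
    - [4, 0, 0]
  hand: [0.5, 0.5, 0.5, 0.5, 0.5, 0.5, 0.5]

```text
t: 4.3
tcp_pos: [0.4711, 0.0338, 0.1079]
orientation: [0.003, 0.993, 0.114, 0.008]
force: [-1.3, -0.3, -1.3]
width: 0.501
```

```bash
python3 -c "
from h import *
import cv2
rel((.434,.030,.097),13.1)
cv2.imwrite('pics/w4.png',ctrl.get_image('wrist'))"
```

```text
t 4.3 tcp [0.4711 0.0338 0.1079] yaw 13.05 F [-1.3 -0.3 -1.3] w 0.5
dp mm [-37.1  -4.7  10.3] in target axes [-37.   -4.7  10.9] twist [ 0.41 -0.83 -0.05]
```

View pics/w4.png

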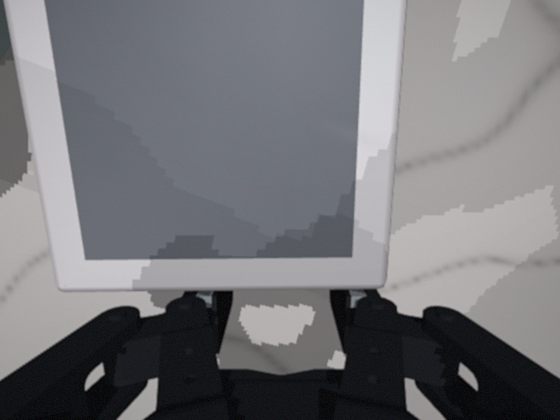

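step_arm:
  twist:
    - [0.4, -0.8, 0]
    - [0, 0, 0]
    - [0, 0, 0]
    - [0, 0, 0]
  dp:
    - [-2, 0, 6]
    - [2, 0, 5]
    - [3, 0, 2]
    - [4, 0, 1]
  hand: [0.5, 0.5, 0.5, 0.5]

```text
t: 4.68
tcp_pos: [0.4757, 0.0347, 0.0954]
orientation: [0.0, 0.993, 0.117, -0.009]
force: [-28.0, -6.7, 43.8]
width: 0.5
```

```bash
python3 -c "
from h import *
rel((.484,.037,.097),13.1)"
```

```text
t 4.68 tcp [0.4757 0.0347 0.0954] yaw 13.42 F [-28.   -6.7  43.8] w 0.5
dp mm [ 8.6 -0.3 -1.8] in target axes [ 8.6 -0.4 -1.6] twist [-0.08  1.08  0.32]
```

step_arm:
  twist:
    - [0, 0, 0]
    - [0, 0, 0]
    - [0, 1, 0]
    - [0, 0, 0]
  dp:
    - [-3, 0, -6]
    - [-6, 0, -6]
    - [-4, 0, -8]
    - [0, 0, -4]
  hand: [0.5, 0.5, 0.5, 0.5]

```text
t: 5.02
tcp_pos: [0.462, 0.0314, 0.1189]
orientation: [-0.001, 0.993, 0.117, -0.003]
force: [-0.4, 0.5, 0.6]
width: 0.502
```

```bash
python3 -c "
from h import *
import cv2
rel((.464,.032,.118),13.1)
cv2.imwrite('pics/w5.png',ctrl.get_image('wrist'))
a=ctrl.get_image('side');cv2.imwrite('pics/s5.png',cv2.resize(a[130:310,120:340],None,fx=3.3,fy=3.3,interpolation=cv2.INTER_CUBIC))"
```

```text
t 5.02 tcp [0.462  0.0314 0.1189] yaw 13.41 F [-0.4  0.5  0.6] w 0.5
dp mm [ 2.1 -0.1  0.9] in target axes [ 2.1 -0.1  0.9] twist [-0.17  0.31  0.31]
```

View pics/w5.png

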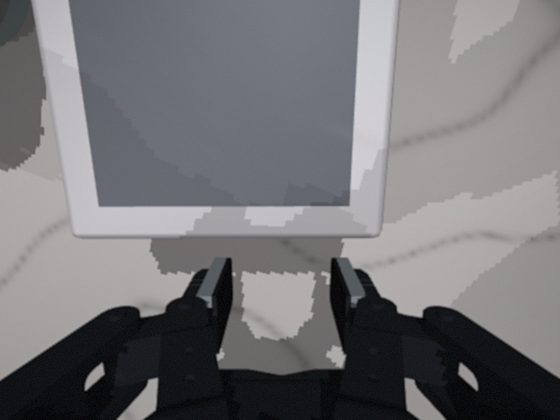

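View pics/s5.png

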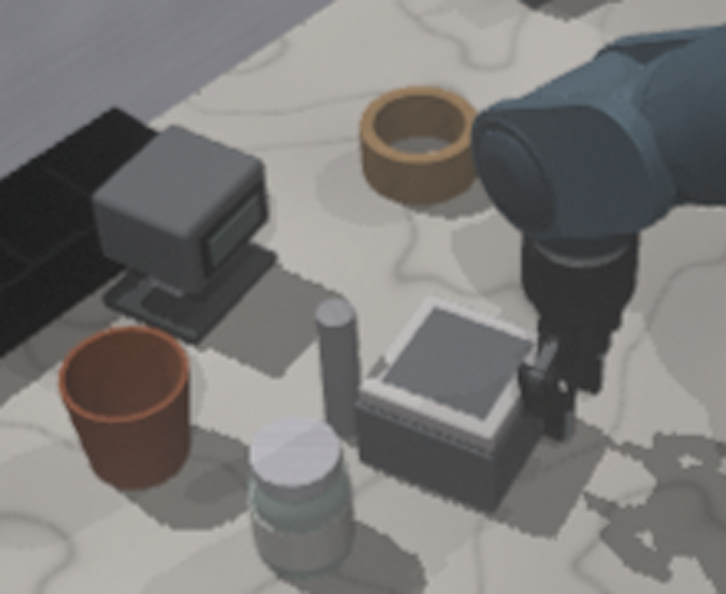

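step_arm:
  twist:
    - [0, 0.3, 0.3]
    - [0, 0, 0]
    - [0, 0, 0]
    - [0, 0, 0]
    - [0, 0, 0]
  dp:
    - [3, 0, 5]
    - [3, 0, 0]
    - [3, 0, 0]
    - [3, 0, 0]
    - [3, 0, 0]
  hand: [0.5, 0.5, 0.5, 0.5, 0.5]

```text
t: 5.53
tcp_pos: [0.4773, 0.0353, 0.1115]
orientation: [-0.002, 0.993, 0.114, -0.002]
force: [-5.3, -1.5, 3.9]
width: 0.497
```

```bash
python3 -c "
from h import *
rel((.484,.037,.113),13.1)"
```

```text
t 5.53 tcp [0.4773 0.0353 0.1115] yaw 13.08 F [-5.3 -1.5  3.9] w 0.5
dp mm [ 6.9 -0.2 -1.5] in target axes [ 6.9 -0.2 -1.5] twist [-0.23  0.23 -0.02]
```

step_arm:
  twist:
    - [0, 0, 0]
    - [0, 0, 0]
    - [0, 0, 0]
    - [0, 0, 0]
  dp:
    - [3, 0, -2]
    - [3, 0, 0]
    - [3, 0, 0]
    - [3, 0, 0]
  hand: [0.5, 0.5, 0.5, 0.5]

```text
t: 5.87
tcp_pos: [0.4866, 0.0381, 0.1114]
orientation: [-0.002, 0.993, 0.115, -0.009]
force: [-22.6, -8.1, 16.4]
width: 0.501
```

```bash
python3 -c "
from h import *
import cv2
rel((.484,.037,.113),13.1)
cv2.imwrite('pics/w6.png',ctrl.get_image('wrist'))
a=ctrl.get_image('scene');cv2.imwrite('pics/c6.png',cv2.resize(a[130:310,230:430],None,fx=3.3,fy=3.3,interpolation=cv2.INTER_CUBIC))"
```

```text
t 5.87 tcp [0.4866 0.0381 0.1114] yaw 13.22 F [-22.6  -8.1  16.4] w 0.5
dp mm [-2.9  0.5 -1.5] in target axes [-2.8  0.5 -1.6] twist [-0.33  1.02  0.12]
```

View pics/w6.png

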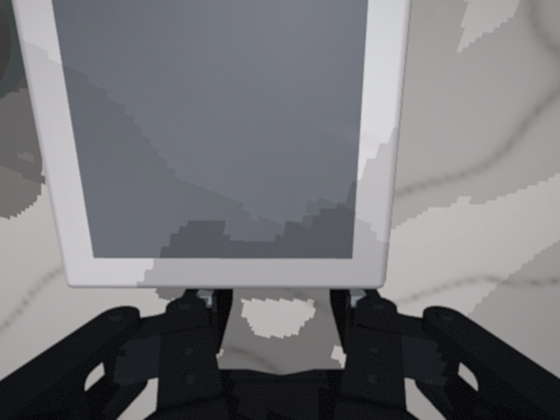

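View pics/c6.png

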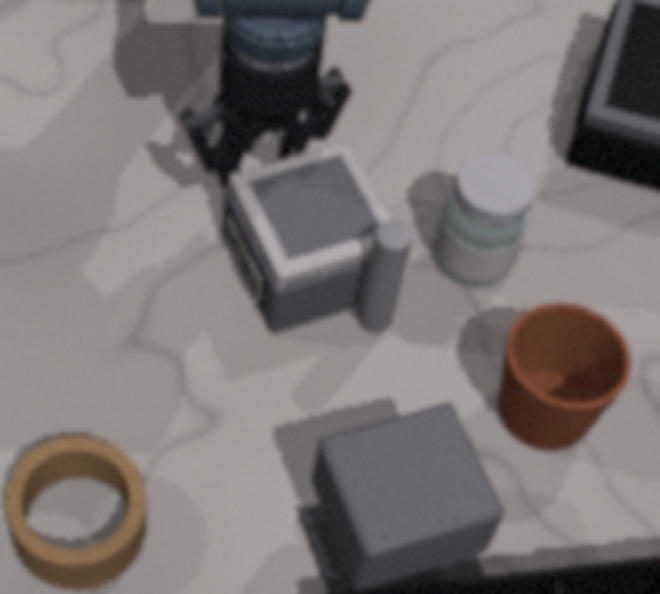

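step_arm:
  twist:
    - [0, 0.5, -2]
    - [0, 0, -2]
    - [0, 0, -2]
    - [0, 0, -2]
    - [0, 0, -2]
  dp:
    - [1.6, 4.7, -1]
    - [1.8, 4.7, -1]
    - [2, 4.7, 0]
    - [2, 4.7, 0]
    - [2, 4.7, 0]
  hand: [0.5, 0.5, 0.5, 0.5, 0.5]

```text
t: 6.38
tcp_pos: [0.5014, 0.0191, 0.1126]
orientation: [-0.004, 0.979, 0.205, -0.007]
force: [-4.9, -1.0, 2.0]
width: 0.5
```

```bash
cat >> h.py <<'E'
def piv(yaw,back=134.7,lat=46.9,z=.113):
    "target TCP for pivot about post at tool yaw"
    a=np.radians(yaw);c,s=np.cos(a),np.sin(a)
    p=np.array([.607,.1145])+np.array([-back*c+lat*s,-back*s-lat*c])/1000
    rel((p[0],p[1],z),yaw)
    o=ctrl.get_obs();d=o['tcp_pos'][:2]-np.array([.607,.1145]);
    q=o['orientation']; y=2*np.arctan2(q[2],q[1]);c,s=np.cos(y),np.sin(y)
    print('post-rel in tool axes: back',((d[0]*c+d[1]*s)*1000).round(1),'right',((d[0]*s-d[1]*c)*1000).round(1),'F tool fwd/right',(o['force'][0]*c+o['force'][1]*s).round(1),(o['force'][0]*s-o['force'][1]*c).round(1))
E
python3 -c "
from h import *
piv(23)"
```

```text
t 6.38 tcp [0.5014 0.0191 0.1126] yaw 23.7 F [-4.9 -1.   2. ] w 0.5
dp mm [-0.3  0.3 -0.4] in target axes [-0.3  0.3 -0.4] twist [-0.67  0.73  0.69]
post-rel in tool axes: back -135.0 right 44.9 F tool fwd/right -4.9 -1.1
```

step_arm:
  twist:
    - [-0.5, 0.6, -2.5]
    - [0, 0, -2.5]
    - [0, 0, -2.5]
    - [0, 0, -2.5]
    - [0, 0, -2.5]
    - [0, 0, -2.5]
  dp:
    - [2.4, 6.2, 0]
    - [2.4, 5.9, 0]
    - [2.4, 5.9, 0]
    - [2.4, 5.9, 0]
    - [2.4, 5.9, 0]
    - [2.4, 5.9, 0]
  hand: [0.5, 0.5, 0.5, 0.5, 0.5, 0.5]

```text
t: 6.88
tcp_pos: [0.5305, -0.0048, 0.1114]
orientation: [-0.004, 0.941, 0.339, -0.006]
force: [-3.2, 0.4, 2.6]
width: 0.501
```

```bash
python3 -c "
from h import *
import cv2
piv(38)
cv2.imwrite('pics/w7.png',ctrl.get_image('wrist'))
a=ctrl.get_image('scene');cv2.imwrite('pics/c7.png',cv2.resize(a[130:310,230:430],None,fx=3.3,fy=3.3,interpolation=cv2.INTER_CUBIC))"
```

```text
t 6.88 tcp [ 0.5305 -0.0048  0.1114] yaw 39.62 F [-3.2  0.4  2.6] w 0.5
dp mm [-1.  -0.1 -1.6] in target axes [-1.  -0.  -1.6] twist [-0.66  0.55  1.62]
post-rel in tool axes: back -135.0 right 43.1 F tool fwd/right -2.2 -2.4
```

View pics/w7.png

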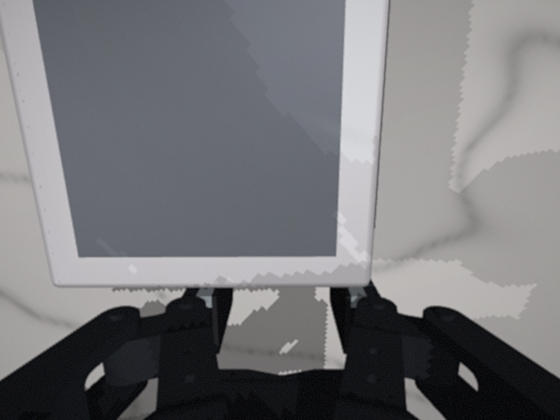

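View pics/c7.png

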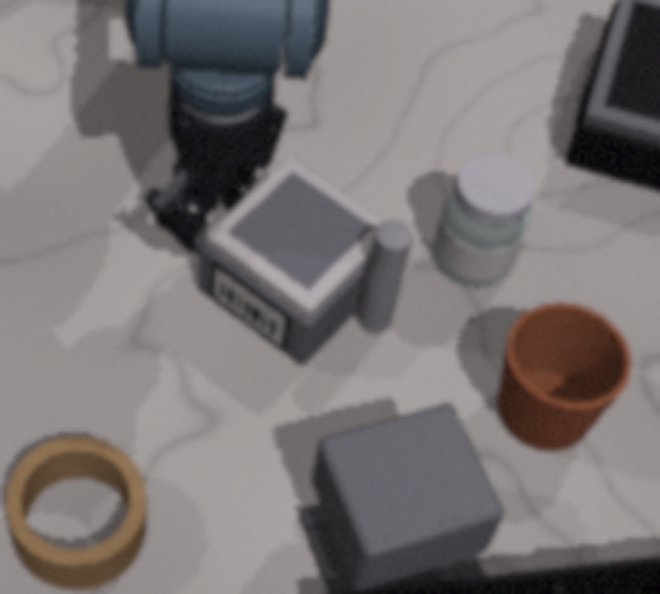

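step_arm:
  twist:
    - [-0.6, 0.5, -2.5]
    - [0, 0, -2.5]
    - [0, 0, -2.5]
    - [0, 0, -2.5]
    - [0, 0, -2.5]
    - [0, 0, -2.5]
  dp:
    - [2.7, 6.2, -1]
    - [2.7, 6.2, 0]
    - [2.7, 6.2, 0]
    - [2.7, 6.2, 0]
    - [2.7, 6.2, 0]
    - [2.7, 6.2, 0]
  hand: [0.5, 0.5, 0.5, 0.5, 0.5, 0.5]

```text
t: 7.48
tcp_pos: [0.5654, -0.0204, 0.1109]
orientation: [-0.001, 0.887, 0.461, -0.007]
force: [-3.4, -3.8, 3.3]
width: 0.501
```

```bash
python3 -c "
from h import *
piv(55)"
```

```text
t 7.48 tcp [ 0.5654 -0.0204  0.1109] yaw 54.91 F [-3.4 -3.8  3.3] w 0.5
dp mm [-0.4  3.6 -2.1] in target axes [-0.3  3.6 -2.1] twist [-0.49  0.6  -0.09]
post-rel in tool axes: back -134.3 right 43.5 F tool fwd/right -5.1 -0.6
```

step_arm:
  twist:
    - [-0.4, 0.5, -2.5]
    - [0, 0, -2.5]
    - [0, 0, -2.5]
    - [0, 0, -2.5]
    - [0, 0, -2.5]
    - [0, 0, -2.5]
  dp:
    - [2.5, 6.2, -1.5]
    - [2.5, 6.2, 0]
    - [2.5, 6.2, 0]
    - [2.5, 6.2, 0]
    - [2.5, 6.2, 0]
    - [2.5, 6.2, 0]
  hand: [0.5, 0.5, 0.5, 0.5, 0.5, 0.5]

```text
t: 7.98
tcp_pos: [0.6058, -0.027, 0.1112]
orientation: [0.001, 0.818, 0.576, -0.003]
force: [-2.5, -2.1, -0.0]
width: 0.5
```

```bash
python3 -c "
from h import *
import cv2
piv(70)
cv2.imwrite('pics/w8.png',ctrl.get_image('wrist'))
a=ctrl.get_image('scene');cv2.imwrite('pics/c8.png',cv2.resize(a[130:310,230:430],None,fx=3.3,fy=3.3,interpolation=cv2.INTER_CUBIC))"
```

```text
t 7.98 tcp [ 0.6058 -0.027   0.1112] yaw 70.28 F [-2.5 -2.1 -0. ] w 0.5
dp mm [-1.4 -0.4 -1.8] in target axes [-1.4 -0.4 -1.8] twist [-0.04  0.34  0.28]
post-rel in tool axes: back -133.6 right 46.6 F tool fwd/right -2.8 -1.7
```

View pics/w8.png

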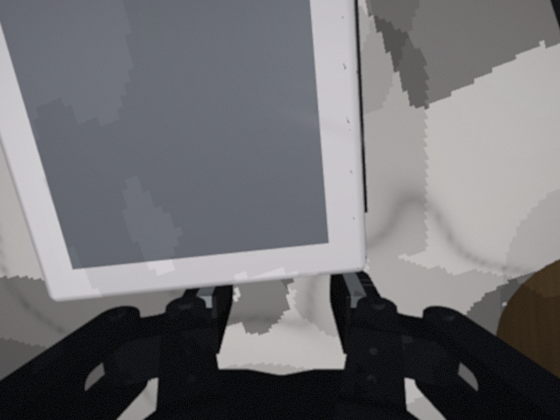

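View pics/c8.png

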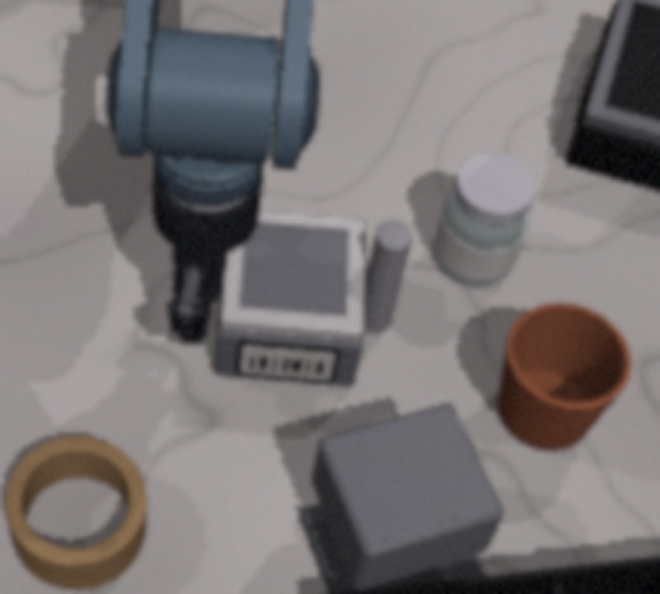

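```bash
cat >> h.py <<'E'
def tub(a,b,o=None):
    "a,b: left and right near lid corner pixels in wrist image"
    o=o or ctrl.get_obs()
    A=wray(o,a,.08)[:2];B=wray(o,b,.08)[:2];d=B-A;L=np.linalg.norm(d);d/=L;f=np.array([-d[1],d[0]]);m=(A+B)/2;c=m+f*L/2
    yaw=np.degrees(np.arctan2(f[1],f[0]))
    P=np.array([.607,.1145]);r=P-c
    print('L',L.round(4),'yaw',yaw.round(2),'centre',c.round(4),'post in tub frame fwd/left mm',(r@f*1000).round(1),(-(r@d)*1000).round(1))
    lab=c+d*.055;w=np.array([.751,.077]);e=np.radians(10.3);v=lab-w;print('label in reader frame',((v[0]*np.cos(e)+v[1]*np.sin(e))*1000).round(1),((-v[0]*np.sin(e)+v[1]*np.cos(e))*1000).round(1))
E
python3 -c "
from h import *
tub((53,300),(366,272))"
```

```text
L 0.1006 yaw 75.73 centre [0.603  0.0453] post in tub frame fwd/left mm 68.0 13.2
label in reader frame -101.2 -27.6
```

step_arm:
  twist:
    - [0, 0.3, -2.7]
    - [0, 0, -2.7]
    - [0, 0, -2.5]
    - [0, 0, -2.5]
    - [0, 0, -2.5]
  dp:
    - [1.5, 0.5, -1.5]
    - [1.5, 0.5, 0]
    - [2.2, 6, 0]
    - [2.2, 6, 0]
    - [2.2, 6, 0]
  hand: [0.5, 0.5, 0.5, 0.5, 0.5]

```text
t: 8.5
tcp_pos: [0.6259, -0.0234, 0.1115]
orientation: [0.003, 0.749, 0.663, -0.001]
force: [-0.8, -3.9, -0.8]
width: 0.499
```

```bash
python3 -c "
from h import *
import cv2
piv(83)
cv2.imwrite('pics/w9.png',ctrl.get_image('wrist'))"
```

```text
t 8.5 tcp [ 0.6259 -0.0234  0.1115] yaw 83.06 F [-0.8 -3.9 -0.8] w 0.5
dp mm [-0.1 11.3 -1.5] in target axes [-0.1 11.3 -1.5] twist [0.12 0.32 0.06]
post-rel in tool axes: back -134.6 right 35.4 F tool fwd/right -4.0 -0.3
```

View pics/w9.png

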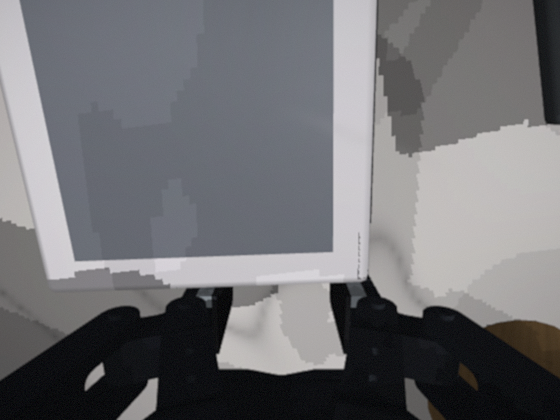

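step_arm:
  twist:
    - [0, 0.3, -2.7]
    - [0, 0, -2.7]
    - [0, 0, -2.5]
    - [0, 0, -2.5]
  dp:
    - [1.8, 6, -1]
    - [1.8, 6, 0]
    - [1.8, 6, 0]
    - [1.8, 6, 0]
  hand: [0.5, 0.5, 0.5, 0.5]

```text
t: 8.88
tcp_pos: [0.6504, -0.0179, 0.1124]
orientation: [0.002, 0.686, 0.727, 0.001]
force: [0.6, -2.1, -1.3]
width: 0.504
```

```bash
python3 -c "
from h import *
import cv2
piv(93)
cv2.imwrite('pics/w10.png',ctrl.get_image('wrist'))"
```

```text
t 8.88 tcp [ 0.6504 -0.0179  0.1124] yaw 93.35 F [ 0.6 -2.1 -1.3] w 0.5
dp mm [-0.3 10.5 -0.6] in target axes [-0.2 10.5 -0.6] twist [0.21 0.11 0.35]
post-rel in tool axes: back -134.7 right 35.5 F tool fwd/right -2.2 0.4
```

View pics/w10.png

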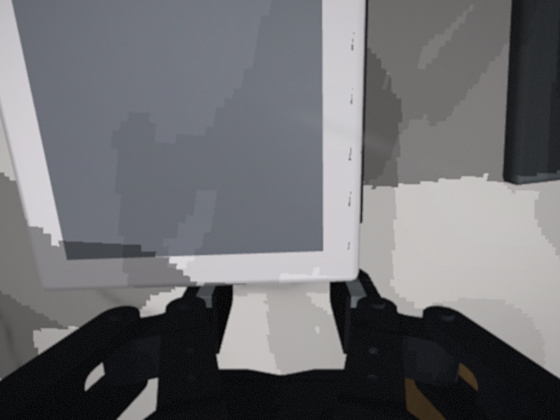

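```bash
python3 -c "
from h import *
tub((43,289),(359,279))
a,b=wray(ctrl.get_obs(),(512,20),.01),wray(ctrl.get_obs(),(505,180),.01)
print(a,b,np.degrees(np.arctan2(*(a-b)[1::-1])))"
```

```text
L 0.1016 yaw 95.29 centre [0.6207 0.0484] post in tub frame fwd/left mm 67.1 7.6
label in reader frame -78.5 -9.7
[0.74861472 0.09905652 0.01      ] [0.762127   0.02779051 0.01      ] 100.73603100569083
```

step_arm:
  twist:
    - [0, 0.2, -2.5]
    - [0, 0, -2.5]
    - [0, 0, -0.5]
  dp:
    - [1.8, 6, -0.5]
    - [1.8, 6, 0]
    - [0.8, 1, 0]
  hand: [0.5, 0.5, 0.5]

```text
t: 9.18
tcp_pos: [0.6637, -0.0128, 0.1132]
orientation: [0.003, 0.651, 0.759, 0.002]
force: [1.6, -4.8, -1.5]
width: 0.501
```

```bash
python3 -c "
from h import *
import cv2
piv(99)
cv2.imwrite('pics/w11.png',ctrl.get_image('wrist'))"
```

```text
t 9.18 tcp [ 0.6637 -0.0128  0.1132] yaw 98.7 F [ 1.6 -4.8 -1.5] w 0.5
dp mm [-0.  10.8  0.3] in target axes [-0.1 10.8  0.2] twist [ 0.4   0.06 -0.3 ]
post-rel in tool axes: back -134.4 right 36.8 F tool fwd/right -5.0 0.9
```

View pics/w11.png

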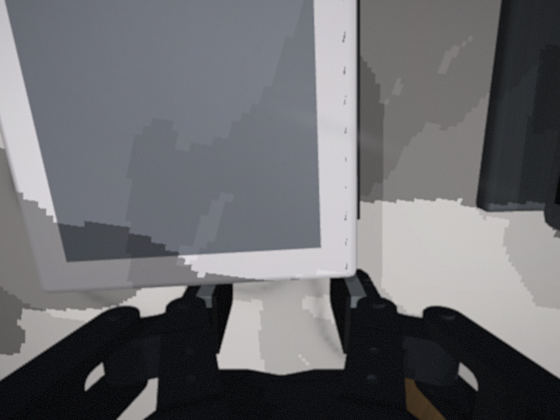

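```bash
python3 -c "
from h import *
o=ctrl.get_obs()
tub((44,292),(356,276))
for z,p,q in((.08,(43,291),(350,277)),(.08,(66,262),(321,248)),(.01,(500,20),(478,208)),(.08,(357,20),(355,260)),(.08,(313,10),(321,248))):
  a,b=wray(o,p,z),wray(o,q,z);print(a,b,np.degrees(np.arctan2(*(a-b)[1::-1])))"
```

```text
L 0.101 yaw 101.7 centre [0.6259 0.0493] post in tub frame fwd/left mm 67.7 5.3
label in reader frame -73.0 -3.5
[ 0.58640687 -0.01004132  0.08      ] [0.68377299 0.00949002 0.08      ] -168.65718417694026
[0.59381451 0.00127988 0.08      ] [0.67272129 0.01788731 0.08      ] -168.11448445622133
[0.74532824 0.1117905  0.01      ] [0.76155779 0.02650008 0.01      ] 100.773765990928
[0.67048478 0.08275902 0.08      ] [0.68414983 0.01549889 0.08      ] 101.48431231178473
[0.65851023 0.0833003  0.08      ] [0.67272129 0.01788731 0.08      ] 102.25712129397768
```

step_arm:
  twist:
    - [0, 0, 0]
    - [0, 0, 0]
    - [0, 0, 0]
    - [0, 0, 0]
    - [0, 0, 0]
    - [0, 0, 0]
    - [0, 0, 0]
    - [0, 0, 0]
  dp:
    - [-4, 0, 0]
    - [-10, 0, 0]
    - [-18, 0, 0]
    - [-15, 0, -15]
    - [-10, 0, -30]
    - [0, 0, -38]
    - [0, 0, -38]
    - [0, 0, -20]
  hand: [0.5, 0.5, 0.5, 0.5, 0.5, 0.5, 0.5, 0.5]

```text
t: 9.9
tcp_pos: [0.6662, -0.0776, 0.2506]
orientation: [-0.007, 0.657, 0.754, 0.0]
force: [1.7, 0.3, -0.0]
width: 0.5
```

```bash
python3 -c "
from h import *
import cv2,pickle
piv(99)
pickle.dump(ctrl.get_obs(),open('o12.pkl','wb'))
cv2.imwrite('pics/w12.png',ctrl.get_image('wrist'))
cv2.imwrite('pics/c12.png',ctrl.get_image('scene'));cv2.imwrite('pics/s12.png',ctrl.get_image('side'))"
```

```text
t 9.9 tcp [ 0.6662 -0.0776  0.2506] yaw 97.81 F [ 1.7  0.3 -0. ] w 0.5
dp mm [ 63.   18.4 138.2] in target axes [ 64.2  18.5 137.6] twist [-0.51 -0.65 -1.19]
post-rel in tool axes: back -198.3 right 32.5 F tool fwd/right 0.0 1.7
```

View pics/w12.png

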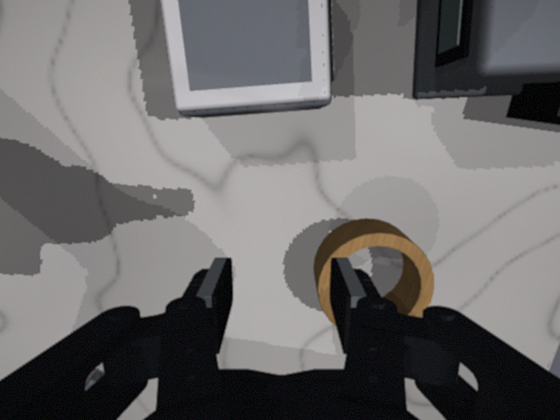

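View pics/c12.png

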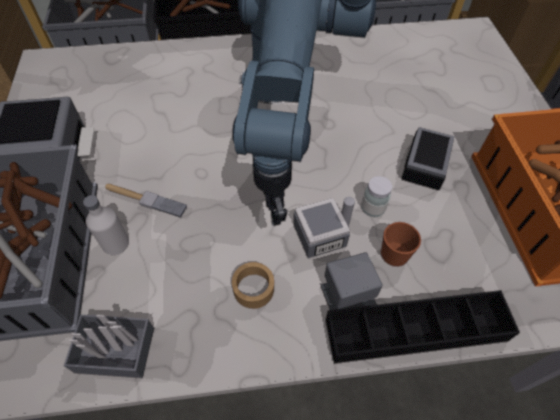

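View pics/s12.png

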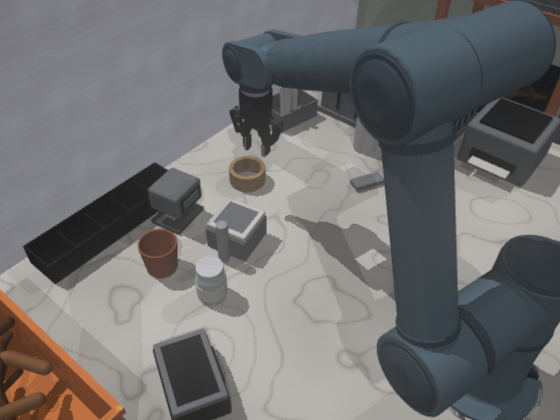

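step_arm:
  twist:
    - [0, 0, 0]
    - [0, 0, 0]
    - [0, 0, 0]
    - [0, 0, 0]
    - [0, 0, 0]
  dp:
    - [0, 10, -35]
    - [25, 20, -25]
    - [30, 20, 0]
    - [20, 10, 0]
    - [0, 0, 0]
  hand: [0.5, 0.5, 0.5, 0.5, 0.5]

```text
t: 10.47
tcp_pos: [0.714, 0.0027, 0.3]
orientation: [-0.016, 0.661, 0.75, -0.003]
force: [-0.4, 0.9, 0.2]
width: 0.497
```

```bash
python3 -c "
from h import *
import cv2,pickle
piv(99)
pickle.dump(ctrl.get_obs(),open('o13.pkl','wb'))
cv2.imwrite('pics/w13.png',ctrl.get_image('wrist'))"
```

```text
t 10.47 tcp [0.714  0.0027 0.3   ] yaw 97.23 F [-0.4  0.9  0.2] w 0.5
dp mm [-12.6 -36.2 187.7] in target axes [ -7.5 -41.3 187. ] twist [-1.46 -1.19 -1.75]
post-rel in tool axes: back -124.4 right 92.0 F tool fwd/right 0.9 -0.2
```

View pics/w13.png

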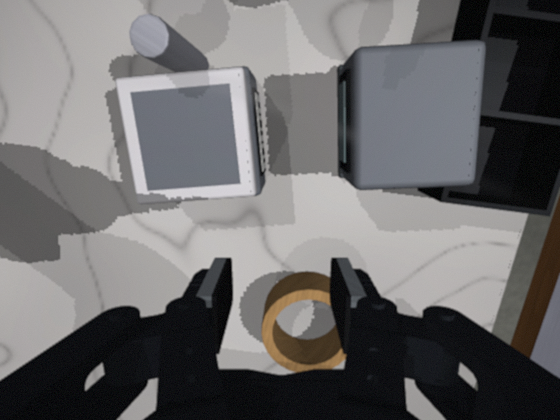

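```bash
python3 -c "
from h import *
import pickle,cv2
a=cv2.imread('pics/w13.png')[40:210,100:370];cv2.imwrite('pics/w13c.png',cv2.resize(a,None,fx=2.95,fy=2.95,interpolation=cv2.INTER_CUBIC))"
```

```text
(no output)
```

View pics/w13c.png

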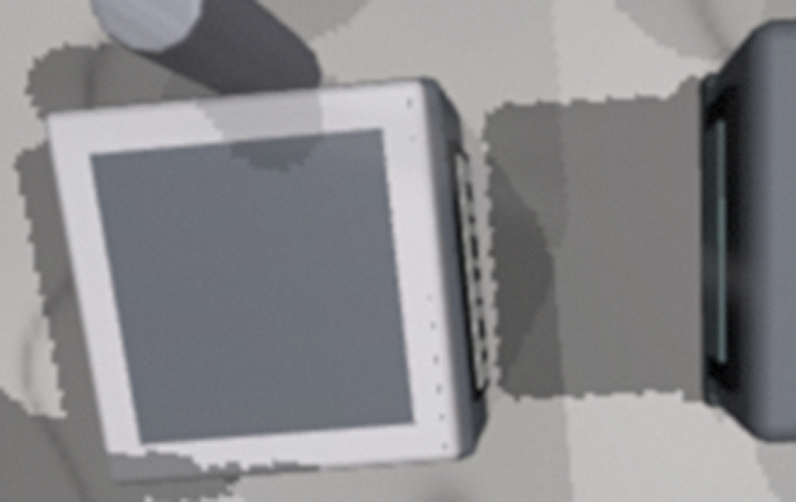

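```bash
python3 -c "
from h import *
import pickle
o=pickle.load(open('o13.pkl','rb'))
W=lambda u,v:(100+u/2.95,40+v/2.95)
def seg(n,p,q,z):
  a,b=wray(o,W(*p),z),wray(o,W(*q),z);d=a-b;print(n,a[:2].round(4),b[:2].round(4),((a+b)[:2]/2).round(4),np.linalg.norm(d).round(4),'ang',np.degrees(np.arctan2(d[1],d[0])).round(2))
seg('in top',(92,155),(382,129),.08)
seg('in right',(382,129),(413,422),.08)
seg('in bot',(140,443),(413,422),.08)
seg('in left',(92,155),(140,443),.08)
seg('label top',(459,150),(481,392),.055)
seg('label bot',(486,138),(498,385),.017)
seg('reader bottom',(703,85),(708,405),.05)
seg('window',(718,120),(720,362),.07)
seg('reader top',(765,30),(768,432),.115)
"
```

```text
in top [0.5789 0.0795] [0.6565 0.0959] [0.6177 0.0877] 0.0793 ang -168.07
in right [0.6565 0.0959] [0.6725 0.0184] [0.6645 0.0571] 0.0792 ang 101.68
in bot [0.5946 0.0019] [0.6725 0.0184] [0.6335 0.0102] 0.0796 ang -168.08
in left [0.5789 0.0795] [0.5946 0.0019] [0.5867 0.0407] 0.0791 ang 101.42
label top [0.6749 0.0953] [0.6893 0.026 ] [0.6821 0.0606] 0.0707 ang 101.78
label bot [0.6792 0.1032] [0.6926 0.024 ] [0.6859 0.0636] 0.0803 ang 99.6
reader bottom [0.7427 0.1222] [0.7598 0.0306] [0.7512 0.0764] 0.0932 ang 100.53
window [0.7461 0.1106] [0.7579 0.0457] [0.752  0.0782] 0.0659 ang 100.28
reader top [0.7477 0.1248] [0.7652 0.0336] [0.7565 0.0792] 0.0928 ang 100.87
```

```bash
python3 -c "
from station import ctrl
print(ctrl.get_obs()['t'],ctrl.job_done())"
```

```text
the job is handed in; nothing more can be done
10.5167 None
```

I pushed the tub about 18 mm onto the post with the half-open fingers, pivoted it there through a quarter turn, then backed off and lifted clear. It took about 10.5 s on the robot's clock, and I have handed the job in.

**Final check (wrist camera from above, after release):**
- **Squareness:** the tub is at about 101.7° and the reader at about 100.5° on the same reference, so the label is about 1.2° off square.
- **Position:** the label is about 75 mm in front of the window and about 4–5 mm right of its centre.
- **Post:** the last measurement before letting go put the tub against the post to within about 1–2 mm. It stands flat.
- **Other things on the bench:** in the pictures nothing else appears to have moved. I judged this by eye. The robot was touching nothing when I handed in.

**What was not clean:**
- **Force spike:** on first contact, with the hand too low, the tool read about 44 N upward and 28 N sideways. I think the finger knuckles caught the lid edge, and I don't know whether that counts against the 40 N limit. I backed off and pushed from higher. After that the force peaked near 29 N as the tub met the post, and read about 5 N or less at each check during the pivot.
- **Slip:** the tub slid about 20–25 mm along the post while turning, so the label ended farther from the reader than the roughly 50 mm I expected.
- **Reader position:** my separate readings of the reader's sideways position differed by up to about 8 mm, so the centring figure is uncertain by several millimetres.

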